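# Pass a slide rack through the drop-gate chute to the microscope bench

### The arm

A 6-joint arm with a two-finger parallel gripper is mounted at the origin on the work surface. World frame = base frame: x ahead of the robot, y to its left, z up, the work surface at z = 0. Lengths are in m, angles in rad, forces in N, time in s.
With the tool pointing down it reaches from about 0.25 to 0.725 m from the base axis. Payload 4 kg.
Tool frame: the origin (TCP) lies midway between the tips of the shut fingers; the grasp point (between the pads) lies bot.pinch_z behind it (bot.pinch_z is the distance from the TCP to the grasp point, in m); z points along the fingers, y is the line along which they close (so a half turn about z gives the same grasp; the last joint's range is limited). The gripper opens to 85 mm and grips with 20 to 120 N. Pads are 22 mm wide; open, the fingers measure 114 mm over their backs; the gripper's body (76 mm by 85 mm) begins 54 mm behind the grasp point. The pads swing forward as they close: fully open they stand 13 mm farther back than shut.
Start: joints at [-1.221, 0.241, 0.005, 1.335, 0, 1.571], TCP at [0.171, -0.47, 0.231] pointing down, gripper open.
Joint ranges: [-2.72, 2.72], [-1.05, 1.87], [-1.09, 1.28], [-1.99, 2.15], [-1.42, 1.44], [-3.14, 3.14]. Speed limits (rad/s): [2.79, 2.79, 3.14, 3.14, 3.14, 3.14].

### API

Orientations are given as a unit quaternion [x, y, z, w].
In Python, from workcell import bot, cam, ticket gives the robot as it stands (bot), with the cameras (cam) and the job (ticket).
- The arm moves only by the tool step_hand, called after "Emit:" as a command line: name --argument value ..., lists and objects as JSON in quotes. Schema: {"type":"object","properties":{"segments":{"type":"array","items":{"type":"array","prefixItems":[{"type":"array","items":{"type":"number"},"minItems":3,"maxItems":3},{"type":"array","items":{"type":"number"},"minItems":3,"maxItems":3},{"type":"number"}],"minItems":3,"maxItems":3},"minItems":1,"maxItems":10},"only":{"type":"string"},"quiet":{"type":"boolean"},"lines":{"type":"string"}},"required":["segments"],"additionalProperties":false}. segments is a list of rows, 1 to 10 of them, each written [[rx, ry, rz], [dx, dy, dz], opening]: a rotation vector rx, ry, rz in fractions of the full range, 1 being pi rad, then dx, dy, dz in parts of the range, where 1.0 means 0.8 m, then the finger opening in m; each row is the pose to reach, as a shift and turn from the pose commanded when the call began, along the tool's axes at that moment; what a row does not reach only later rows make up. A row lasts 1/8 s, in which the tool goes at most 0.0625 m and 0.188 rad, less where a joint would pass 70% of its speed; a pose out of reach is approached as far as the arm can. The fingers move at their own pace and stop on an object; the grip force is fixed at half the most. Time passes only in rows, so rows that do not move let the fingers close. The tool returns the time, the measured TCP pose, the force, the opening and the grip force at its end. only (a regular expression) keeps the lines of the reply that match it, lines (a string "A,B") keeps lines A to B, and quiet returns only ok. No shift or turn number may pass 1 either way. Input that does not fit is refused with a message, and nothing moves.
- bot.get_obs(): the state, without advancing time (a new reading comes with each control period).
- cam.camera(name): name is "scene" or "top"; returns the picture (384x512x3 uint8, red, green, blue); there is no depth.
- cam.calibration(name): a dict with "mtx" (3x3 intrinsics, pixels), "k1" (the pictures are not rectified: a ray, as slopes to the right and down, at radius r is drawn at 1 + k1 r^2 times it, then the intrinsics apply), "R" (3x3) and "t" (3): a world point X has camera coordinates R X + t. Camera axes: x right, y down, z forward; pixel columns grow to the right and rows downward; lengths in m; the calibration is good to about 2 mm. A picture is of the moment at which its call begins. calibration takes no time and is no camera call.
- ticket.job_done(): hands the job in; it is judged then, once.
The state is a dict: "clock": time; "joint_pos": joint angles; "joint_vel": joint speeds; "tau": joint torques, N m; "eef_pos": TCP position; "tool_rot": TCP orientation; "ft_force": force on the tool from outside, world axes, zero at the start; "ft_torque": the same for the moment, N m; "grip_width": finger opening in m; "grasp_force": force on a finger pad.
Only numpy, scipy, OpenCV 4.12 (cv2) and the standard library are available. Lean on these libraries where they do the work, as an engineer would, in place of code of your own. Each camera call takes 0.05 s, during which the arm holds its last target. There are 200 camera calls.

### The job

Press the long bar beside the chute down with one fingertip to hold the sprung gate open and, keeping it held down until the whole rack is past the gate, push the slide rack along the chute with the other fingertip until it is fully home against the end stop. Only push the rack, never lift or tip it; then let the gate spring shut behind it and leave the bottles and other things on the bench alone.

Things in the scene. Friction and masses are not known exactly. Their poses are not given: they have to be found in the camera images.
- chute: Fixed aluminium channel. Origin on the bench under the gate, midway between the walls; x = the way the rack must travel (roughly to the robot's left), y across (positive towards the robot), z up. Flat deck top at z = 60 mm, from x = -225 (open end) to +147 mm. Side walls: inner faces y = +-36.5, 3 mm thick, tops z = 78, x = -198 to +147 mm. Hinge posts at y = +52, up to z = 68.
- stop (a point): Middle of the end stop's face, at deck height (chute x = +135, y = 0, z = 60 mm). The stop is a dark block across the end of the deck, 30 mm high; the rack is fully home when its front face is against it (rack origin at chute x = +85 mm).
- plate (a point): Middle of the upper edge of the dark steel gate plate; moves with it. It is 8 mm thick at chute x = 0, spans y = -35 to -5 mm and stands 15 mm above the deck when shut (this point then at y = -20, z = 75 mm). Shut, it blocks the rack completely: it cannot yield along the chute, only sink through the deck.
- gate (a joint): Gate hinge, rad: 0 shut (plate up), stop at 0.36. Axis along the chute's x at y = +50, z = 60 mm; pressing the bar down increases it and sinks the plate. From 0.27 on the plate is wholly below the deck. A spring shuts the gate at once when the bar is let go. Pressing the bar takes about 4 N at first, about 8 N at the stop.
- bar (a point): Middle of the press bar's top, at chute x = 0; moves with it. The bar is a flat dark steel strip, 30 wide, 6 mm thick, along the chute on the side away from the robot, from chute x = -215 to +60 mm: it can be pressed, and slid along, anywhere. Shut: y = -63, z = 110 mm, sloping 0.25 rad, outer edge up. At 0.33 rad: y = -73, z = 71 mm, nearly level. At the stop: y = -73, z = 67 mm.
- rack: White plastic slide rack, 0.25 to 0.5 kg, holding eight upright glass slides, loose on the chute's deck: 100 long (x, along the chute), 70 wide (y), 40 mm high. Origin at the centre of its underside. It starts before the gate with its origin at chute x = -120 to -75 mm; fully home it is at +85 mm.
- rack_rear (a point): Middle of the rack's rear face (50 mm behind its origin, 20 mm above the deck): a plain flat wall over the full width and height (chute z = 60 to 100 mm), good to push on. The pressed bar is lower than the rack's top, so with one fingertip on the bar the other, at the same height, meets this face.
- oil_bottle: Bystander: small amber bottle, 34 mm diameter, 70 mm high, origin at the centre of its underside. Leave alone.
- stain_bottle: Bystander: amber bottle, 44 mm diameter, 85 mm high, origin at the centre of its underside. Leave alone.
- specimen_jar: Bystander: clear jar with white cap, 60 mm diameter, 60 mm high, origin at the centre of its underside. Leave alone.
- dish: Bystander: glass dish, 90 mm diameter, 18 mm high, origin at the centre of its underside. Leave alone.
- slide_box: Bystander: closed grey box 100 x 80 x 34 mm, origin at the centre of its underside. Leave alone.
- beaker: Bystander: glass beaker, 60 mm diameter, 75 mm high, origin at the centre of its underside. Leave alone.
- objective: Bystander: microscope objective standing on its mount, 42 mm diameter, 56 mm high, origin at the centre of its underside. Leave alone.

How it is judged:
By the outcome, as a careful person would: the job done as asked, in the order asked, and still so for the second after the job is handed in, with the robot touching nothing.
It also fails if it takes over 48 s, if anything falls off the work surface, if the arm or the gripper's body presses on something with over 40 N, if the wrist force passes 120 N, or if a joint passes its speed limit or range.

## Working session

There is one attempt and no reset: what is moved stays moved. The work goes in short steps, Python scripts to look and compute and a tool call to move; the robot and the scene stay as the last step left them, time stands still between calls to the robot, and variables do not carry over. Pictures are saved under pics/ and viewed, at most 10 in all, crops included, and the job is handed in when it is done.

```bash
ls; mkdir -p pics; python3 - <<'E'
from workcell import bot, cam, ticket
import cv2
o=bot.get_obs();print(o['clock'],o['eef_pos'],o['tool_rot'],o['grip_width'],bot.pinch_z)
for n in('top','scene'):
    cv2.imwrite(f'pics/{n}0.png',cam.camera(n)[:,:,::-1]); c=cam.calibration(n);print(n,c)
E
```

```text
pics
workcell.py
0.0 [ 0.17113275 -0.46913751  0.23042075] [ 9.84745209e-01  1.73999436e-01 -1.75422430e-04 -1.01900325e-03] 0.08534395249584402 0.0187
top {'mtx': array([[415.24514364,   0.        , 257.01689966],
       [  0.        , 415.24514364, 194.72961616],
       [  0.        ,   0.        ,   1.        ]]), 'k1': 0.01738640665010152, 'R': array([[-0.02623211, -0.99965182, -0.0028499 ],
       [-0.98808568,  0.02636089, -0.15163043],
       [ 0.15165276, -0.00116165, -0.98843315]]), 't': array([0.02447719, 0.5984431 , 0.90613004])}
scene {'mtx': array([[381.61500695,   0.        , 256.74181841],
       [  0.        , 381.61500695, 187.02235157],
       [  0.        ,   0.        ,   1.        ]]), 'k1': -0.016251685816698294, 'R': array([[ 0.07275282,  0.99727126,  0.01253227],
       [ 0.84558028, -0.05501375, -0.5310061 ],
       [-0.52886768,  0.04922923, -0.84727532]]), 't': array([-0.02239838, -0.43347359,  1.47453973])}
```

View pics/top0.png

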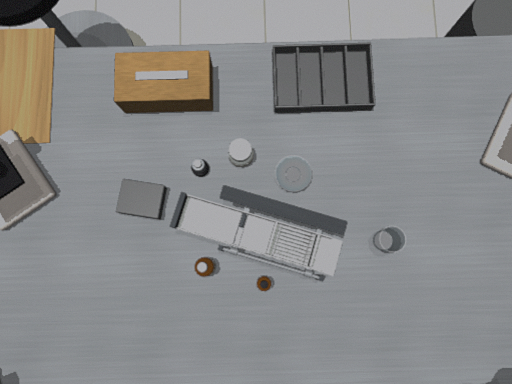

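View pics/scene0.png

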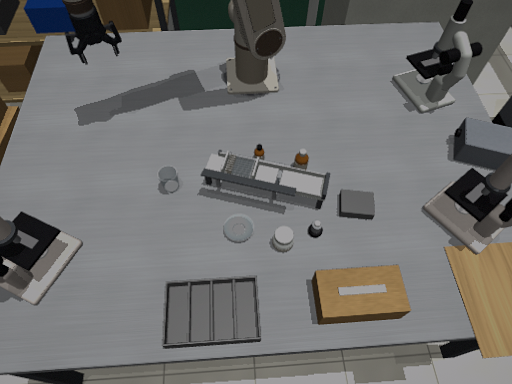

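The top view shows the chute from the dark stop at about (180,212) to the open end at about (335,258). The rack is near (293,244), the dark bar runs from (222,192) to (345,228), and the dish is close to the bar at (294,174). I'll zoom in.

```bash
python3 - <<'E'
import cv2
i=cv2.imread('pics/top0.png')[170:300,160:360];cv2.imwrite('pics/top0c.png',cv2.resize(i,None,fx=4,fy=4,interpolation=cv2.INTER_CUBIC))
E
```

```text
(no output)
```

View pics/top0c.png

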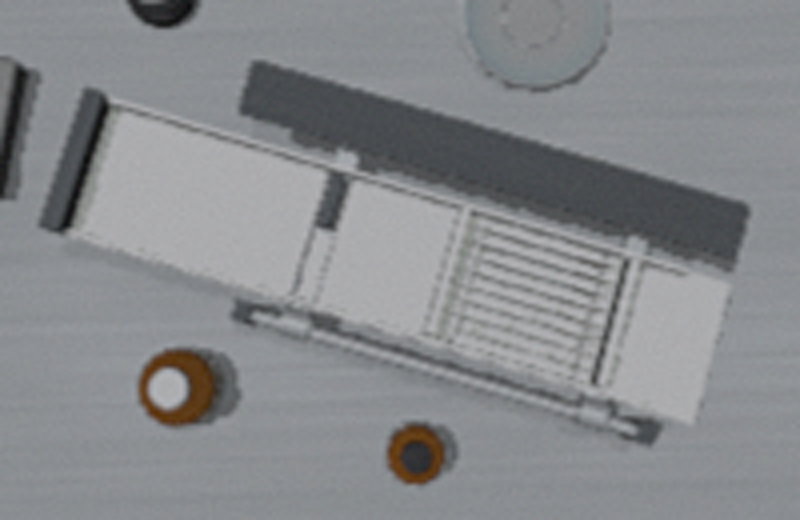

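The crop shows:
- bar corners at (256,60), (750,208), (735,270) and (242,110)
- stop at (92,90) to (50,232)
- gate plate centre at (332,201)
- deck's open-end corners at (732,283) and (695,424)
- rack slats spanning about 440–620

I'll cast rays for these and fit the chute pose.

```bash
cat > h.py <<'E'
import numpy as np, cv2
from workcell import bot, cam, ticket
def ray(n,uv,z):
    c=cam.calibration(n); p=cv2.undistortPoints(np.array([[uv]],float),c['mtx'],np.array([c['k1'],0,0,0,0.]))[0,0]
    C=-c['R'].T@c['t']; d=c['R'].T@np.array([p[0],p[1],1]); return C+d*(z-C[2])/d[2]
def proj(n,X):
    c=cam.calibration(n); return cv2.projectPoints(np.array([X],float),cv2.Rodrigues(c['R'])[0],c['t'],c['mtx'],np.array([c['k1'],0,0,0,0.]))[0][0,0]
E
python3 - <<'E'
from h import *
cr=lambda u,v:((u+.5)/4-.5+160,(v+.5)/4-.5+170)
P=[((256,60),(60,-77.5,113.7)),((750,207),(-215,-77.5,113.7)),((735,270),(-215,-48.5,106)),((242,110),(60,-48.5,106)),
((332,201),(0,-20,75)),((697,424),(-225,36.5,60)),((732,283),(-225,-36.5,60))]
W=np.array([ray('top',cr(*a),b[2]/1000)[:2] for a,b in P]);L=np.array([b[:2] for a,b in P])/1000
L2=L.copy()
# proper rigid fit
lc,wc=L.mean(0),W.mean(0);H=(L-lc).T@(W-wc);U,S,V=np.linalg.svd(H);R=V.T@np.diag([1,np.linalg.det(V.T@U.T)])@U.T;t=wc-R@lc
print('R',R,'t',t,'yaw',np.arctan2(R[1,0],R[0,0]));print(((W-wc)@R+0-(L-lc))*1000)
np.savez('ch.npz',R=R,t=t)
f=lambda uv,z:(R.T@(ray('top',cr(*uv),z)[:2]-t)*1000).round(1)
for uv,z,s in[((108,100),.09,'stop top far'),((66,235),.09,'stop top near'),((470,206),.1,'rack?'),((460,206),.1,'r'),((427,335),.1,'f'),((437,335),.1,'f2'),((627,258),.1,'rear far'),((600,385),.1,'rear near'),((640,255),.1,'x'),((612,395),.1,'x')]:print(s,f(uv,z))
for n,uv,z,r in[('oil',(416,455),.07,17),('stain',(168,388),.085,22),('dish',(538,15),.018,45)]:print(n,f(uv,z),'top z',z)
E
```

```text
R [[ 0.31606847 -0.94873638]
 [ 0.94873638  0.31606847]] t [0.52052913 0.04755305] yaw 1.249213681985625
[[-0.82378661  0.63394276]
 [ 1.85097548 -0.04878097]
 [-0.59862976  4.27220774]
 [-0.85933712 -1.37624396]
 [ 0.46359735  0.39996822]
 [-0.85423204  1.39082594]
 [ 0.82141269 -5.27191974]]
stop top far [132.9 -35.7]
stop top near [131.3  40.8]
rack? [-72.5 -36.6]
r [-67.4 -35. ]
f [-70.1  35.5]
f2 [-75.2  34. ]
rear far [-160.2  -34.3]
rear near [-164.6   33.9]
x [-166.4  -37.8]
x [-172.   37.]
oil [-83.4  98.1] top z 0.07
stain [ 54.1 102.4] top z 0.085
dish [ -80.3 -165.4] top z 0.018
```

```bash
cat > fit.py <<'E'
from h import *
cr=lambda u,v:((u+.5)/4-.5+160,(v+.5)/4-.5+170)
P=[((256,60),(60,-77.5,113.7)),((750,207),(-215,-77.5,113.7)),((332,201),(0,-20,75)),((714.5,353.5),(-225,0,60)),((87,167.5),(135,0,90))]
W=np.array([ray('top',cr(*a),b[2]/1000)[:2] for a,b in P]);L=np.array([b[:2] for a,b in P])/1000
lc,wc=L.mean(0),W.mean(0);U,S,V=np.linalg.svd((L-lc).T@(W-wc));R=V.T@np.diag([1,np.linalg.det(V.T@U.T)])@U.T;t=wc-R@lc
np.savez('ch.npz',R=R,t=t)
if __name__=='__main__':
    print('t',t,'yaw',np.arctan2(R[1,0],R[0,0]));print((((W-wc)@R-(L-lc))*1000).round(1))
    f=lambda uv,z:(R.T@(ray('top',cr(*uv),z)[:2]-t)*1000).round(1)
    for uv in[(465,206),(430,335),(640,255),(612,395)]:print(f(uv,.1))
E
cat > go.py <<'E'
# tool-axis shift and turn to chute target: x y (mm) world z(mm)
import sys; from h import *; from scipy.spatial.transform import Rotation as Ro
d=np.load('ch.npz');R,t=d['R'],d['t'];o=bot.get_obs();T=Ro.from_quat(o['tool_rot']).as_matrix()
p=np.array(o['eef_pos']);print('clock',o['clock'],'chute now',(R.T@(p[:2]-t)*1000).round(1),(p[2]*1000).round(1),'F chute',(R.T@np.array(o['ft_force'])[:2]).round(1),round(o['ft_force'][2],1),'w',o['grip_width'])
if len(sys.argv)>3:
    x,y,z=map(float,sys.argv[1:4]);X=np.array([*(t+R@np.array([x,y])/1000),z/1000])
    G=np.column_stack([[*R[:,0],0],[*-R[:,1],0],[0,0,-1]])
    print('rotvec',Ro.from_matrix(T.T@G).as_rotvec().round(4),'d',(T.T@(X-p)).round(4))
E
python3 fit.py; python3 go.py -192 -33 170
```

```text
t [0.5195076  0.04724906] yaw 1.2585255164697244
[[-0.9 -0.8]
 [ 1.7  1.1]
 [ 0.9 -0.5]
 [ 0.6 -0.5]
 [-2.3  0.7]]
[-69.7 -36. ]
[-70.7  34.8]
[-166.1  -37.2]
[-171.1   37.8]
clock 0.1 chute now [-598.5  172.9] 230.5 F chute [ 0.6 -1. ] 0.0 w 0.08541550405522162
rotvec [-1.800e-03 -8.000e-04 -9.087e-01] d [ 0.4123 -0.194   0.0609]
```

Units first: shifts go in shares of 0.8 m and turns go in shares of pi rad. So 0.412 m / 0.8 = 0.515, 0.363 m / 0.8 = 0.4538, -0.909 rad / 3.1416 = -0.2893.

Emit:
step_hand --segments '[[[0, 0, -0.0318], [0.0563, -0.0263, 0], 0.06], [[0, 0, -0.0637], [0.1125, -0.0538, 0], 0.06], [[0, 0, -0.0955], [0.17, -0.08, 0], 0.06], [[0, 0, -0.1273], [0.2263, -0.1063, 0], 0.06], [[0, 0, -0.1592], [0.2838, -0.1338, 0], 0.06], [[0, 0, -0.191], [0.34, -0.16, 0], 0.06], [[0, 0, -0.2228], [0.3963, -0.1863, 0], 0.06], [[0, 0, -0.2546], [0.4538, -0.2138, 0], 0.06], [[0, 0, -0.2893], [0.515, -0.2425, 0.0125], 0.06], [[0, 0, -0.2893], [0.515, -0.2425, 0.0375], 0.06]]'

```text
clock: 1.35
eef_pos: [0.4947, -0.1436, 0.201]
tool_rot: [0.807, 0.591, 0.001, 0.001]
ft_force: [-0.9, -0.1, -0.2]
grip_width: 0.0599
grasp_force: 0.0
```

```bash
python3 go.py -192 -33 155
```

```text
clock 1.35 chute now [-189.2  -35. ] 201.0 F chute [-0.4  0.9] -0.2 w 0.05991616606163847
rotvec [ 0.0018 -0.0007  0.0065] d [-0.0028 -0.0021  0.046 ]
```

To row units: 0.056 m / 0.8 = 0.07, 0.03 m / 0.8 = 0.0375, 0.006 rad / 3.1416 = 0.0019.

Emit:
step_hand --segments '[[[0, 0, 0.0019], [-0.0038, -0.0025, 0.0375], 0.06], [[0, 0, 0.0019], [-0.0038, -0.0025, 0.07], 0.06], [[0, 0, 0.0019], [-0.0038, -0.0025, 0.07], 0.06]]'

```text
clock: 1.72
eef_pos: [0.487, -0.1478, 0.1429]
tool_rot: [0.81, 0.586, -0.002, -0.002]
ft_force: [-0.4, -0.7, -0.2]
grip_width: 0.0602
grasp_force: 0.0
```

```bash
python3 go.py -192 -33 125; python3 - <<'E'
from h import *
for n,(a,b,c,d) in {'top':(170,300,240,400),'scene':(110,230,150,310)}.items():
    i=cam.camera(n)[a:b,c:d,::-1]; cv2.imwrite(f'pics/{n}1.png',cv2.resize(i,None,fx=4,fy=4,interpolation=cv2.INTER_CUBIC))
E
```

```text
clock 1.725 chute now [-195.6  -29. ] 142.9 F chute [-0.8  0.2] -0.2 w 0.060151924493081356
rotvec [-0.0061  0.0001 -0.0057] d [0.0037 0.0041 0.0179]
```

View pics/top1.png

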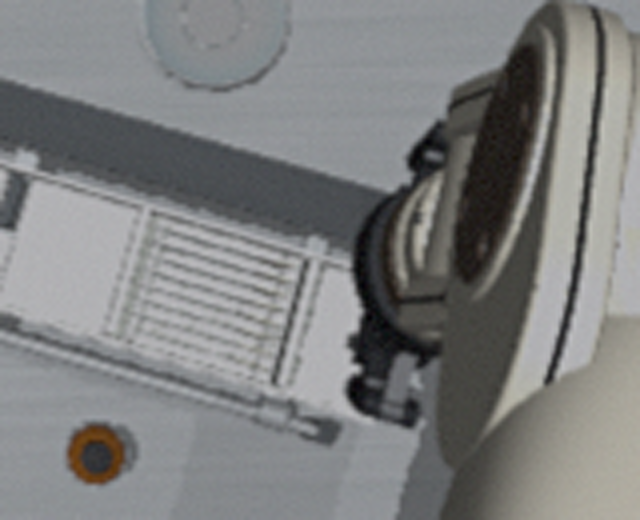

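View pics/scene1.png

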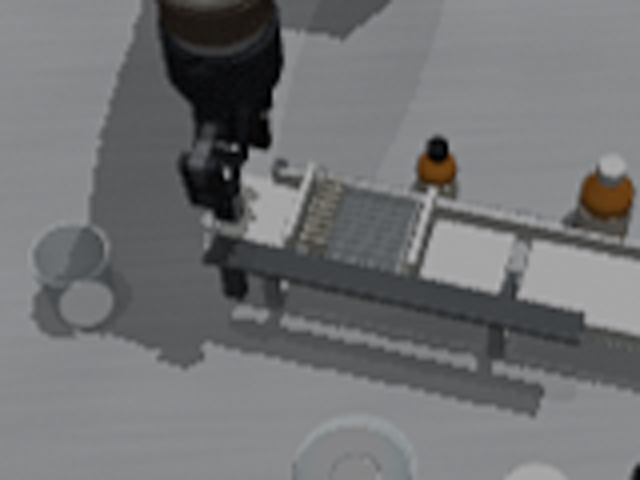

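The top view has finger B over the open deck, behind the rack's rear at about x=290 in the crop. The scene view has the tips at about (230,215), above the free end of the bar. I'll check the expected tip positions and the rack clearance while creeping down.

To row units: 0.018 m / 0.8 = 0.0225, 0.012 m / 0.8 = 0.015, -0.005 rad / 3.1416 = -0.0016.

Emit:
step_hand --segments '[[[0, 0, -0.0016], [0.0038, 0.0063, 0.015], 0.06], [[0, 0, -0.0016], [0.0038, 0.0063, 0.0225], 0.06], [[0, 0, -0.0016], [0.0038, 0.0063, 0.0225], 0.06]]'

```text
clock: 2.2
eef_pos: [0.4944, -0.1471, 0.1268]
tool_rot: [0.809, 0.588, -0.0, -0.0]
ft_force: [-0.3, 0.3, -0.6]
grip_width: 0.0598
grasp_force: 0.0
```

```bash
python3 go.py -191 -33 110; python3 - <<'E'
from h import *
d=np.load('ch.npz');R,t=d['R'],d['t']
for y in(-70,4):
    X=[*(t+R@np.array([-.192,y/1000])),.15];a=proj('scene',X);print(y,(a-[150,110])*4)
E
```

```text
clock 2.2 chute now [-192.7  -35.8] 126.8 F chute [0.2 0.4] -0.6 w 0.05984533774177031
rotvec [-0.0012  0.0001 -0.0007] d [ 0.0017 -0.0028  0.0168]
-70 [227.45783956 223.58383691]
4 [258.79068935 142.14881523]
```

To row units: 0.022 m / 0.8 = 0.0275, 0.016 m / 0.8 = 0.02.

Emit:
step_hand --segments '[[[0, 0, 0], [0.0013, -0.0025, 0.01], 0.06], [[0, 0, 0], [0.0013, -0.0025, 0.02], 0.06], [[0, 0, 0], [0.0013, -0.0025, 0.0275], 0.06], [[0, 0, 0], [0.0013, -0.0025, 0.0275], 0.06]]'

```text
clock: 2.7
eef_pos: [0.4933, -0.1457, 0.1053]
tool_rot: [0.809, 0.588, 0.0, 0.0]
ft_force: [-0.8, 0.2, 3.9]
grip_width: 0.0598
grasp_force: 1.7
```

```bash
python3 go.py -191 -33 95
```

```text
clock 2.7 chute now [-191.6  -34.4] 105.3 F chute [-0.1  0.8] 3.9 w 0.05981994313788787
rotvec [ 0.0002 -0.     -0.0007] d [ 0.0006 -0.0014  0.0103]
```

To row units: 0.035 m / 0.8 = 0.0438, 0.03 m / 0.8 = 0.0375.

Emit:
step_hand --segments '[[[0, 0, 0], [0.0013, -0.0013, 0.0125], 0.06], [[0, 0, 0], [0.0013, -0.0013, 0.025], 0.06], [[0, 0, 0], [0.0013, -0.0013, 0.0375], 0.06], [[0, 0, 0], [0.0013, -0.0013, 0.0438], 0.06], [[0, 0, 0], [0.0013, -0.0013, 0.0438], 0.06]]'

```text
clock: 3.32
eef_pos: [0.4972, -0.1459, 0.0728]
tool_rot: [0.809, 0.588, 0.003, 0.004]
ft_force: [3.6, -1.0, 6.9]
grip_width: 0.0601
grasp_force: 3.5
```

```bash
python3 go.py -191 -33 64
```

```text
clock 3.325 chute now [-190.7  -38.1] 72.8 F chute [ 0.1 -3.7] 6.9 w 0.060075535420859125
rotvec [ 0.0102 -0.     -0.0009] d [-0.0003 -0.0052  0.0087]
```

To row units: 0.007 m / 0.8 = 0.0088, -0.003 m / 0.8 = -0.0038.

Emit:
step_hand --segments '[[[0, 0, 0], [0, -0.0025, 0.005], 0.06], [[0, 0, 0], [0, -0.0038, 0.0088], 0.06], [[0, 0, 0], [0, -0.0038, 0.0088], 0.06]]'

```text
clock: 3.7
eef_pos: [0.4959, -0.1454, 0.0666]
tool_rot: [0.809, 0.588, 0.004, 0.005]
ft_force: [6.2, -1.6, 8.0]
grip_width: 0.0598
grasp_force: 4.0
```

```bash
python3 go.py -160 -33 62; python3 - <<'E'
from h import *
i=cam.camera('scene')[110:230,150:310,::-1]; cv2.imwrite('pics/scene2.png',cv2.resize(i,None,fx=4,fy=4,interpolation=cv2.INTER_CUBIC))
E
```

```text
clock 3.7 chute now [-190.6  -36.7] 66.6 F chute [ 0.4 -6.4] 8.0 w 0.05980857330621137
rotvec [ 0.0137 -0.0002 -0.0009] d [ 0.0306 -0.0038  0.0046]
```

View pics/scene2.png

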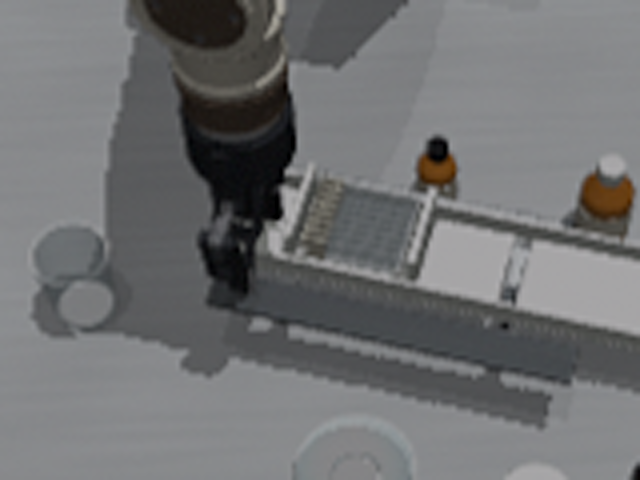

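The bar is pressed nearly level, the plate has gone from the gate slot at about (515,265), and fingertip B stands behind the rack. I'll press a little further for margin and then start the slide.

To row units: 0.03 m / 0.8 = 0.0375, 0.024 m / 0.8 = 0.03.

Emit:
step_hand --segments '[[[0, 0, 0], [0.0025, 0, 0.005], 0.06], [[0, 0, 0], [0.0075, -0.0013, 0.005], 0.06], [[0, 0, 0], [0.015, -0.0013, 0.005], 0.06], [[0, 0, 0], [0.0225, -0.0013, 0.005], 0.06], [[0, 0, 0], [0.03, -0.0013, 0.005], 0.06], [[0, 0, 0], [0.0375, -0.0013, 0.005], 0.06]]'

```text
clock: 4.5
eef_pos: [0.5007, -0.1194, 0.0624]
tool_rot: [0.81, 0.587, -0.001, 0.006]
ft_force: [-2.9, -9.7, 11.5]
grip_width: 0.0597
grasp_force: 7.3
```

```bash
python3 go.py -60 -33 62
```

```text
clock 4.5 chute now [-164.4  -33.4] 62.4 F chute [-10.2  -0.2] 11.5 w 0.05966673419500987
rotvec [ 0.0093  0.0081 -0.0045] d [ 0.1044 -0.0008 -0.0004]
```

To row units: 0.078 m / 0.8 = 0.0975, 0.07 m / 0.8 = 0.0875.

Emit:
step_hand --segments '[[[0, 0, 0], [0.0125, 0, 0], 0.06], [[0, 0, 0], [0.025, 0, 0], 0.06], [[0, 0, 0], [0.0375, 0, 0], 0.06], [[0, 0, 0], [0.05, 0, 0], 0.06], [[0, 0, 0], [0.0625, 0, 0], 0.06], [[0, 0, 0], [0.075, 0, 0], 0.06], [[0, 0, 0], [0.0875, 0, 0], 0.06], [[0, 0, 0], [0.0975, 0, 0], 0.06]]'

```text
clock: 5.5
eef_pos: [0.5248, -0.045, 0.0624]
tool_rot: [0.81, 0.587, -0.0, 0.006]
ft_force: [-3.0, -12.5, 12.9]
grip_width: 0.0601
grasp_force: 7.9
```

```bash
python3 go.py 24 -33 62; python3 - <<'E'
from h import *
a=cam.camera('top')[170:300,160:360,::-1];b=cam.camera('scene')[110:240,150:350,::-1]
cv2.imwrite('pics/m3.png',cv2.resize(np.vstack([a,b]),None,fx=2.3,fy=2.3,interpolation=cv2.INTER_CUBIC))
E
```

```text
clock 5.5 chute now [-86.1 -33.3] 62.4 F chute [-12.8  -1. ] 12.9 w 0.06012798835169906
rotvec [ 0.0094  0.0077 -0.0046] d [ 0.1101 -0.0009 -0.0004]
```

View pics/m3.png

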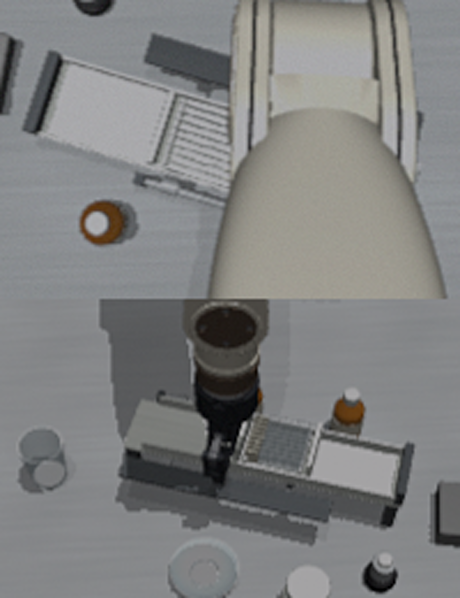

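The rack's front has passed the open gate, the rack lies flat between the walls, and the bottles are untouched. I'll keep pushing.

To row units: 0.096 m / 0.8 = 0.12, 0.09 m / 0.8 = 0.1125.

Emit:
step_hand --segments '[[[0, 0, 0], [0.0125, 0, 0], 0.06], [[0, 0, 0], [0.025, 0, 0], 0.06], [[0, 0, 0], [0.0375, 0, 0], 0.06], [[0, 0, 0], [0.05, 0, 0], 0.06], [[0, 0, 0], [0.0625, 0, 0], 0.06], [[0, 0, 0], [0.075, 0, 0], 0.06], [[0, 0, 0], [0.0875, 0, 0], 0.06], [[0, 0, 0], [0.1, 0, 0], 0.06], [[0, 0, 0], [0.1125, 0, 0], 0.06], [[0, 0, 0], [0.12, 0, 0], 0.06]]'

```text
clock: 6.85
eef_pos: [0.5543, 0.0463, 0.0625]
tool_rot: [0.81, 0.587, -0.0, 0.006]
ft_force: [-1.9, -11.8, 14.5]
grip_width: 0.0597
grasp_force: 8.7
```

```bash
python3 go.py 24 -33 62
```

```text
clock 6.85 chute now [  9.8 -33.4] 62.5 F chute [-11.8  -1.9] 14.5 w 0.059685087401778726
rotvec [ 0.0093  0.0073 -0.0048] d [ 0.0142 -0.0004  0.0004]
```

To row units: 0.011 m / 0.8 = 0.0138, 0.009 m / 0.8 = 0.0113.

Emit:
step_hand --segments '[[[0, 0, 0], [0.0038, 0, 0], 0.06], [[0, 0, 0], [0.0075, 0, 0], 0.06], [[0, 0, 0], [0.0113, 0, 0], 0.06], [[0, 0, 0], [0.0138, 0, 0], 0.06]]'

```text
clock: 7.35
eef_pos: [0.5576, 0.0565, 0.0625]
tool_rot: [0.81, 0.586, -0.0, 0.006]
ft_force: [-1.8, -14.6, 15.5]
grip_width: 0.0599
grasp_force: 8.5
```

```bash
python3 go.py 24 -33 62
```

```text
clock 7.35 chute now [ 20.5 -33.4] 62.5 F chute [-14.4  -2.8] 15.5 w 0.05986565282775458
rotvec [ 0.0093  0.0073 -0.0051] d [ 0.0035 -0.0004  0.0005]
```

Creeping until the push force rises against the stop.

To row units: 0.004 m / 0.8 = 0.005, 0.003 m / 0.8 = 0.0038.

Emit:
step_hand --segments '[[[0, 0, 0], [0.0025, 0, 0], 0.06], [[0, 0, 0], [0.0038, 0, 0], 0.06], [[0, 0, 0], [0.005, 0, 0], 0.06]]'

```text
clock: 7.72
eef_pos: [0.5586, 0.0596, 0.0625]
tool_rot: [0.81, 0.586, -0.001, 0.006]
ft_force: [-0.9, -12.6, 14.3]
grip_width: 0.0602
grasp_force: 7.8
```

```bash
python3 go.py
```

```text
clock 7.725 chute now [ 23.7 -33.4] 62.5 F chute [-12.3  -3. ] 14.3 w 0.0602044644347542
```

To row units: 0.004 m / 0.8 = 0.005, 0.002 m / 0.8 = 0.0025.

Emit:
step_hand --segments '[[[0, 0, 0], [0.0025, 0, 0], 0.06], [[0, 0, 0], [0.005, 0, 0], 0.06]]'

```text
clock: 7.98
eef_pos: [0.5587, 0.06, 0.0626]
tool_rot: [0.81, 0.586, -0.004, 0.009]
ft_force: [-4.6, -28.0, 19.4]
grip_width: 0.0601
grasp_force: 18.5
```

```bash
python3 go.py
```

```text
clock 7.975 chute now [ 24.2 -33.4] 62.6 F chute [-28.1  -4.2] 19.4 w 0.060085390955748635
```

Emit:
step_hand --segments '[[[0, 0, 0], [0.0013, 0, 0], 0.06], [[0, 0, 0], [0.0025, 0, 0], 0.06]]'

```text
clock: 8.22
eef_pos: [0.5587, 0.06, 0.0626]
tool_rot: [0.81, 0.586, -0.005, 0.01]
ft_force: [-5.3, -31.1, 21.8]
grip_width: 0.0599
grasp_force: 21.5
```

```bash
python3 go.py
```

```text
clock 8.225 chute now [ 24.1 -33.4] 62.6 F chute [-31.2  -4.5] 21.8 w 0.059936553128093234
```

It stopped exactly where expected, with the finger face at chute x ≈ +35 and the push force rising to 31 N. I'll back off slightly with the bar still held, then lift straight up.

To row units: -0.009 m / 0.8 = -0.0113, -0.004 m / 0.8 = -0.005.

Emit:
step_hand --segments '[[[0, 0, 0], [-0.005, 0, 0], 0.06], [[0, 0, 0], [-0.0113, 0, 0], 0.06], [[0, 0, 0], [-0.0113, 0, 0], 0.06]]'

```text
clock: 8.6
eef_pos: [0.5587, 0.0599, 0.0626]
tool_rot: [0.81, 0.587, 0.002, 0.004]
ft_force: [0.3, -5.5, 11.6]
grip_width: 0.06
grasp_force: 6.1
```

```bash
python3 go.py
```

```text
clock 8.6 chute now [ 24.1 -33.4] 62.6 F chute [-5.2 -1.9] 11.6 w 0.05998777371381703
```

To row units: -0.006 m / 0.8 = -0.0075, -0.003 m / 0.8 = -0.0038.

Emit:
step_hand --segments '[[[0, 0, 0], [-0.0038, 0, 0], 0.06], [[0, 0, 0], [-0.0075, 0, 0], 0.06], [[0, 0, 0], [-0.0075, 0, 0], 0.06]]'

```text
clock: 8.98
eef_pos: [0.5582, 0.0585, 0.0628]
tool_rot: [0.808, 0.589, 0.006, 0.001]
ft_force: [3.0, 3.4, 9.3]
grip_width: 0.06
grasp_force: 4.7
```

```bash
python3 go.py
```

```text
clock 8.975 chute now [ 22.6 -33.3] 62.8 F chute [ 4.2 -1.8] 9.3 w 0.05995242376829738
```

To row units: -0.13 m / 0.8 = -0.1625, -0.1 m / 0.8 = -0.125.

Emit:
step_hand --segments '[[[0, 0, 0], [-0.0013, 0, -0.0125], 0.06], [[0, 0, 0], [-0.0013, 0, -0.025], 0.06], [[0, 0, 0], [-0.0013, 0, -0.0375], 0.06], [[0, 0, 0], [-0.0013, 0, -0.0563], 0.06], [[0, 0, 0], [-0.0013, 0, -0.0875], 0.06], [[0, 0, 0], [-0.0013, 0, -0.125], 0.06], [[0, 0, 0], [-0.0013, 0, -0.1625], 0.06]]'

```text
clock: 9.85
eef_pos: [0.5529, 0.0548, 0.19]
tool_rot: [0.809, 0.588, -0.001, 0.0]
ft_force: [1.0, -0.2, -0.2]
grip_width: 0.0597
grasp_force: 0.0
```

```bash
python3 go.py -300 -33 250
```

```text
clock 9.85 chute now [ 17.4 -29.5] 190.0 F chute [ 0.1 -1. ] -0.2 w 0.05967685352410147
rotvec [-0.0003  0.0018 -0.0016] d [-0.3175  0.004  -0.0595]
```

Clear of everything. I'll retreat along the chute to uncover the view and check the result.

To row units: -0.32 m / 0.8 = -0.4, -0.3 m / 0.8 = -0.375.

Emit:
step_hand --segments '[[[0, 0, 0], [0, 0, -0.0375], 0.06], [[0, 0, 0], [-0.05, 0, -0.0625], 0.06], [[0, 0, 0], [-0.1, 0, -0.0625], 0.06], [[0, 0, 0], [-0.15, 0, -0.0625], 0.06], [[0, 0, 0], [-0.2125, 0, -0.0625], 0.06], [[0, 0, 0], [-0.275, 0, -0.0625], 0.06], [[0, 0, 0], [-0.3375, 0, -0.0625], 0.06], [[0, 0, 0], [-0.375, 0, -0.0625], 0.06], [[0, 0, 0], [-0.4, 0, -0.0625], 0.06], [[0, 0, 0], [-0.4, 0, -0.0625], 0.06]]'

```text
clock: 11.1
eef_pos: [0.4537, -0.2504, 0.2391]
tool_rot: [0.81, 0.587, -0.001, -0.0]
ft_force: [0.5, 0.5, -0.1]
grip_width: 0.06
grasp_force: 0.0
```

```bash
python3 - <<'E'
from h import *
a=cam.camera('top')[170:300,160:360,::-1]
cv2.imwrite('pics/t4.png',cv2.resize(a,None,fx=4,fy=4,interpolation=cv2.INTER_CUBIC))
E
```

```text
(no output)
```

View pics/t4.png

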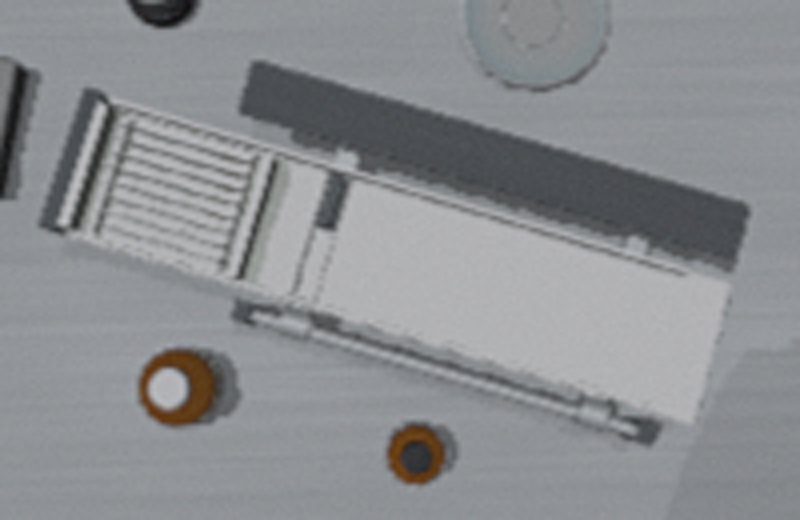

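The rack's front edge, from about (103,105) to (62,230), lies flush with the dark stop. The plate is up again at (332,201), the bar has sprung back up, and the bottles and dish haven't moved.

```bash
python3 -c "
from workcell import bot, cam, ticket
print(ticket.job_done())"
```

```text
the job is handed in; nothing more can be done
None
```

The rack is fully home against the end stop, the gate has sprung shut behind it, the bottles and dish beside the chute are unmoved, and the job is handed in (no verdict was returned).

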